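# Mix a flask of ink on the touch-start mixer

## Task

The ink in the round flask has settled: fit the cup-shaped cradle onto the mixer's two pegs, so that it sits fully home on the drive plate, then set the flask upright in the cradle. Push the flask down firmly but without ramming it, until the sprung plate is at the bottom of its travel, and finish while still holding it pressed down there: do not let go. Leave everything else on the table where it is.

Things in the scene. Friction and masses are not known exactly. Their poses are not given: they have to be found in the camera images.
- cradle_mid (a point): The cradle: a black rubber cup, a plain round ring 62 mm outside, 48 mm inside, 32 mm high, open on top, loose and upright on the table; about 0.12 kg; can be gripped across its outside. This point is on its axis, 16 mm above its underside; z is up. Its metal floor, 12 mm thick, has two 10.5 mm through-holes 11 mm either side of the axis along its own y. Either way round fits.
- cradle_rim (a point): Centre of the cradle's open mouth, level with its top edge. The flask rests with its belly on the ring's upper inner edge, its foot hanging free inside, 11 mm below this point.
- drive_top (a point): Centre of the upper face of the mixer's drive plate, an aluminium disc 62 mm across and 10 mm thick; face 106 mm above the table when not pressed. z is up. Two steel pegs, 8 mm thick, 11 mm tall, tips tapered, stand 11 mm either side of the centre along this point's own y. The cradle goes over them, underside flat on this face (its middle then 16 mm above this point).
- drive (a joint): How far the drive plate is pressed down against its spring, in m: 0 up, 0.008 the bottom of its travel, where it meets the mixer's collar. It starts to sink at about 7 N and takes about 14 N at the bottom, of which cradle and flask weigh about 3 N; their weight alone does not move it. It springs back when let go. The motor's shaking is not simulated.
- mixer: The mixer: a heavy grey block fixed to the table, 150 mm (its x) by 120 mm (its y) and 72 mm tall, with a round collar up to 88 mm and the drive plate above that. Origin at the centre of its underside; its black front panel with dial and rocker switch faces its own -x. The drive plate is over the centre and has the same yaw.
- flask_mid (a point): The flask: round amber glass bottle with straight neck and screw cap, 116 mm high, about 0.2 kg, upright on the table. This point is on its axis, 58 mm above its foot; z is up along the neck. The belly is a ball of 66 mm diameter, centre 33 mm above the foot; the foot is 36 mm across. Resting in the cradle, this point is about 63 mm above the cradle's middle.
- flask_cap (a point): Centre of the flask's black screw cap, half-way up the cap, 46 mm above the flask's marked middle. The cap is 30 mm thick and 24 mm tall; below it 26 mm of neck, 22 mm thick, shows above the belly. Gripped here from above, the flask can be carried and pushed down.
- ink_bottle: Bystander: straight white plastic bottle with a black cap, 56 mm thick and 125 mm high. Origin at the centre of its underside.
- tumbler: Bystander: clear drinking glass, 72 mm across and 95 mm high. Origin at the centre of its underside.
- flat_head: Bystander: the mixer's other head, a black disc only 14 mm high, 62 mm across, with the same two holes. Not the one wanted. Origin at the centre of its underside.
- brush: Bystander: flat wash brush with a wooden handle, 200 mm long, lying behind the mixer.
- water_pot: Bystander: black plastic beaker, 100 mm across and 85 mm high. Origin at the centre of its underside.
- atomiser: Bystander: small clear spray bottle, 38 mm thick and 110 mm high. Origin at the centre of its underside.
There are look-alikes about, which are no part of the job. There is more than one size of the part that bears cradle_mid; the job needs the larger.

How it is judged:
By the outcome, as a careful person would: the job done as asked, in the order asked, and still so for the second after the job is handed in, while the arm keeps its last pose, push and grip.
It also fails if it takes over 59 s, if anything falls off the work surface, if the arm or the gripper's body presses on something with over 40 N, if the wrist force passes 120 N, or if a joint passes its speed limit or range.

## Robot

A 7-joint arm with a two-finger parallel gripper is mounted at the origin on the work surface. World frame = base frame: x ahead of the robot, y to its left, z up, the work surface at z = 0. Lengths are in m, angles in rad, forces in N, time in s.
With the tool pointing down it reaches from about 0.425 to 0.925 m from the base axis. Payload 6.8 kg.
Tool frame: the origin (TCP) lies between the finger pads; the fingertips stand finger_overhang ahead of it and the grasp point (between the pads) lies 6 mm ahead of it (finger_overhang is the distance from the TCP to the fingertips, in m); z points along the fingers, y is the line along which they close (so a half turn about z gives the same grasp; the last joint's range is limited). The gripper opens to 85 mm and grips with 20 to 120 N. Pads are 22 mm wide; open, the fingers measure 114 mm over their backs; the gripper's body (76 mm by 85 mm) begins 54 mm behind the grasp point. The pads swing forward as they close: fully open they stand 13 mm farther back than shut.
Start: joints at [1.134, 0.477, 0.022, 1.555, -0.011, 1.109, -0.083], TCP at [0.218, -0.639, 0.256] pointing down, gripper open.
Joint ranges: [-2.96, 2.96], [-0.34, 2.1], [-1.41, 1.46], [0.24, 2.44], [-1.37, 4.51], [0.17, 1.92], [-2.96, 2.96]. Speed limits (rad/s): [2.39, 2.39, 3.14, 3.14, 3.14, 3.14, 3.14].

## Interface

Orientations are given as a unit quaternion [w, x, y, z].
In Python, from station import * gives the robot as it stands.
- The arm moves only by the tool drive_tool, never from a script. Its argument "increments" is a list of rows, each an object of numbers: "claw": the finger opening in m, from 0 to 0.0854; "dx", "dy", "dz": the shift along the tool's x, y, z in m; "wx", "wy", "wz": the turn, a rotation vector about the tool's x, y, z in degrees. A call has 1 to 20 rows; each row shifts and turns the commanded pose from where the row before left it, along the tool's axes as they then stand; what a row does not reach is not made up. A row lasts 1/8 s, in which the tool goes at most 62.5 mm and 10.7 degrees, less where a joint would pass 70% of its speed; a pose out of reach is approached as far as the arm can. A call with a gripper value outside its range is refused whole. The fingers move at their own pace and stop on an object; "newtons" is the grip in N (left out, the last holds). Time passes only in rows, so rows that do not move let the fingers close. It gives the time, the measured TCP pose, the force, the opening and the grip force at its end, in the units of the state.
- get_obs(): the state, without advancing time (a new reading comes with each control period).
- read_camera(name): name is "side" or "top" or "wrist"; returns (picture, depth): 420x560x3 uint8, red, green, blue; 420x560 float32, m along the optical axis (not along the pixel's ray), 0 where there is no reading.
- calibration(name): a dict with "intrinsics" (3x3 intrinsics, pixels), "R" (3x3) and "t" (3): a world point X has camera coordinates R X + t; the wrist camera has in their place "mount" (4x4, takes a point from camera to tool coordinates, whose origin is the TCP and whose axes are the flange's). Camera axes: x right, y down, z forward; pixel columns grow to the right and rows downward; lengths in m; the calibration is good to about 2 mm. A picture is of the moment at which its call begins: read the wrist's pose just before it. calibration takes no time and is no camera call.
- hand_in(): hands the job in; it is judged then, once.
The state is a dict: "t": time; "q": joint angles; "joint_vel": joint speeds; "joint_torque": joint torques, N m; "eef_pos": TCP position; "tool_rot": TCP orientation; "contact_force": force on the tool from outside, world axes, zero at the start; "torque": the same for the moment, N m; "gripper_width": opening from 0.0 (shut) to 1.0 (fully open); "grasp_force": force on a finger pad.
Only numpy, scipy, OpenCV 4.12 (cv2) and the standard library are available. Lean on these libraries where they do the work, as an engineer would, in place of code of your own. Each camera call takes 0.05 s, during which the arm holds its last target. There are 200 camera calls.

## Working session

There is one attempt and no reset: what is moved stays moved. The work goes in short steps, Python scripts to look and compute and a tool call to move; the robot and the scene stay as the last step left them, time stands still between calls to the robot, and variables do not carry over. Pictures are saved under pics/ and viewed, at most 10 in all, crops included, and the job is handed in when it is done.

Besides the shell and the picture viewer there is one more tool, called after "Emit:" in YAML: its name, and indented under it one key for each argument. drive_tool: Moves the arm, as the interface text tells. Its arguments: {"type":"object","properties":{"increments":{"type":"array","items":{"type":"object","properties":{"claw":{"type":"number"},"dx":{"type":"number"},"dy":{"type":"number"},"dz":{"type":"number"},"wx":{"type":"number"},"wy":{"type":"number"},"wz":{"type":"number"}}}},"newtons":{"type":"number"}},"required":["increments"]}

```bash
ls; mkdir -p pics; cat > h.py <<'E'
from station import *
import numpy as np, cv2
from scipy.spatial.transform import Rotation as Ro
def cloud(n):
    o=get_obs(); p,d=read_camera(n); c=calibration(n); K=c["intrinsics"]; K=np.array(K)
    v,u=np.mgrid[:420,:560]
    X=np.stack([(u-K[0,2])/K[0,0]*d,(v-K[1,2])/K[1,1]*d,d],-1)
    if n=="wrist":
        M=np.array(c["mount"]); X=X@M[:3,:3].T+M[:3,3]
        q=o["tool_rot"]; R=Ro.from_quat([q[1],q[2],q[3],q[0]]).as_matrix(); X=X@R.T+np.array(o["eef_pos"])
    else:
        X=(X-np.array(c["t"]))@np.array(c["R"])
    X[d==0]=np.nan
    return p,X
E
python3 - <<'E'
from h import *
print(get_obs())
for n in["top","side"]:
    p,X=cloud(n); cv2.imwrite(f"pics/{n}0.png",p[...,::-1]); np.save(n,X)
E
```

```text
pics
{'t': 0.0, 'q': array([ 1.13391781,  0.47782153,  0.02234771,  1.55648766, -0.01150021,
        1.10928807, -0.08311302]), 'joint_vel': array([ 0.00023341, -0.00074107,  0.00066853,  0.00193562, -0.00030579,
       -0.00052804, -0.00012838]), 'joint_torque': array([-4.57132901e-04, -5.96451974e+01,  1.60766412e+00, -2.81197840e+01,
        1.24962896e-02,  9.34459706e-03, -4.86027986e-06]), 'eef_pos': array([ 0.21775017, -0.63831856,  0.25529617]), 'tool_rot': array([-9.10959912e-04,  9.86517969e-01,  1.63650288e-01, -2.24210790e-04]), 'contact_force': array([0.17909612, 0.53724447, 0.19901834]), 'torque': array([-0.01402297,  0.00661243, -0.00774786]), 'grasp_force': 0.0, 'gripper_width': 0.9951119432009675}
```

View pics/top0.png

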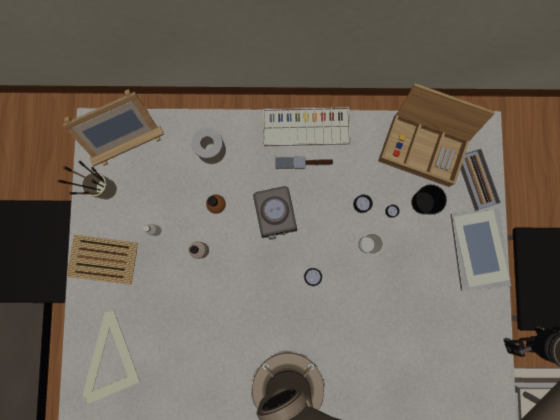

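View pics/side0.png

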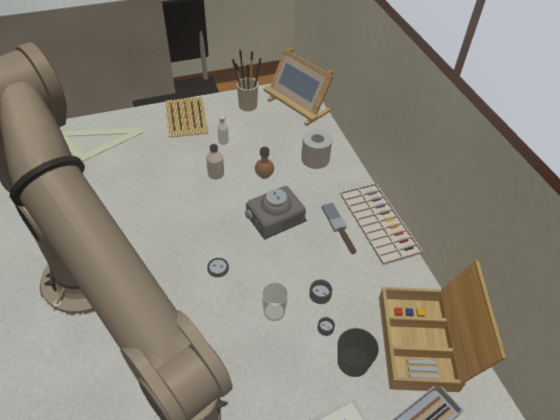

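The top view shows the mixer at (275,210), the amber flask at (215,203), two deep rings at (363,204) and (392,211, smaller), and the flat head at (313,277). Next I measure these points.

```bash
python3 - <<'E'
from h import *
X=np.load("top.npy")
for nm,(u,v),r in [("cradle",(363,204),14),("small",(392,211),10),("flat",(313,277),13),("mixer",(275,211),28),("flask",(215,203),14),("bottle",(198,250),13),("tumbler",(370,244),14)]:
    P=X[v-r:v+r,u-r:u+r].reshape(-1,3);P=P[~np.isnan(P[:,0])];H=P[P[:,2]>0.008]
    z=H[:,2]; top=H[z>np.percentile(z,98)-.008]
    print(nm,len(H),"zmax",np.percentile(z,[50,90,99]).round(3),"bbox",H.min(0).round(3),H.max(0).round(3),"top mean",top.mean(0).round(4),np.ptp(top[:,:2],axis=0).round(3))
E
```

```text
cradle 267 zmax [0.019 0.034 0.038] bbox [ 0.581 -0.296  0.008] [ 0.643 -0.22   0.039] top mean [ 0.6104 -0.2503  0.0329] [0.061 0.059]
small 119 zmax [0.017 0.024 0.027] bbox [ 0.566 -0.374  0.008] [ 0.608 -0.33   0.031] top mean [ 0.5878 -0.3521  0.0223] [0.041 0.044]
flat 244 zmax [0.013 0.017 0.021] bbox [ 0.333 -0.11   0.008] [ 0.393 -0.04   0.022] top mean [ 0.3641 -0.0815  0.015 ] [0.057 0.057]
mixer 1725 zmax [0.074 0.106 0.111] bbox [ 0.49  -0.039  0.008] [0.682 0.142 0.121] top mean [0.58  0.048 0.107] [0.059 0.057]
flask 304 zmax [0.057 0.117 0.121] bbox [0.57  0.214 0.008] [0.66  0.294 0.123] top mean [0.6057 0.2456 0.1165] [0.03  0.029]
bottle 294 zmax [0.087 0.125 0.129] bbox [0.424 0.269 0.011] [0.479 0.324 0.131] top mean [0.4505 0.2967 0.1253] [0.022 0.025]
tumbler 338 zmax [0.065 0.096 0.099] bbox [ 0.44  -0.318  0.008] [ 0.507 -0.229  0.1  ] top mean [ 0.474  -0.2651  0.0948] [0.067 0.072]
```

```bash
cat >> h.py <<'E'
def todelta(tgt,yaw=None):
    """world TCP target -> tool-frame shift; rows"""
    o=get_obs(); q=o["tool_rot"]; R=Ro.from_quat([q[1],q[2],q[3],q[0]]).as_matrix()
    return (R.T@(np.array(tgt)-o["eef_pos"])).round(4), np.degrees(np.arctan2(R[1,0],R[0,0])).round(2), R[:,2].round(4)
E
python3 - <<'E'
from h import *
import station
print([k for k in dir(station) if not k.startswith('_')], getattr(station,'finger_overhang',None))
print(calibration("wrist"))
print(todelta([.58,-.25,.26]))
E
```

```text
['PlanningError', 'calibration', 'finger_overhang', 'get_obs', 'hand_in', 'read_camera'] 0.025
{'intrinsics': array([[339.82403777,   0.        , 277.56043568],
       [  0.        , 339.82403777, 209.29178349],
       [  0.        ,   0.        ,   1.        ]]), 'mount': array([[-4.82807249e-04, -9.49123073e-01, -3.14905001e-01,
         8.04429482e-02],
       [ 9.99999539e-01, -7.19737251e-04,  6.36103602e-04,
         7.05289141e-05],
       [-8.30389465e-04, -3.14904549e-01,  9.49122982e-01,
        -1.17872395e-01],
       [ 0.00000000e+00,  0.00000000e+00,  0.00000000e+00,
         1.00000000e+00]])}
(array([ 0.4682, -0.2506, -0.0042]), np.float64(18.84), array([-6.0e-04,  1.5e-03, -1.0e+00]))
```

Emit:
drive_tool:
  increments:
    - {"dx":0.0497,"dy":-0.0241}
    - {"dx":0.0497,"dy":-0.0241}
    - {"dx":0.0497,"dy":-0.0241}
    - {"dx":0.0497,"dy":-0.0241}
    - {"dx":0.0497,"dy":-0.0241}
    - {"dx":0.0497,"dy":-0.0241}
    - {"dx":0.0497,"dy":-0.0241}
    - {"dx":0.0497,"dy":-0.0241}
    - {"dx":0.0497,"dy":-0.0241}
    - {"dx":0.0497,"dy":-0.0241}
    - {}

```text
schema error: expected keys claw, dx, dy, dz, wx, wy, wz
```

```bash
python3 - <<'E'
from h import *
p,X=cloud("wrist"); np.save("w1",X); cv2.imwrite("pics/w1.png",p[...,::-1])
print(todelta([.61,-.25,.26]),get_obs()["eef_pos"])
E
```

```text
(array([ 0.4966, -0.241 , -0.0042]), np.float64(18.84), array([-5.0e-04,  1.2e-03, -1.0e+00])) [ 0.21782669 -0.63847095  0.25555355]
```

View pics/w1.png

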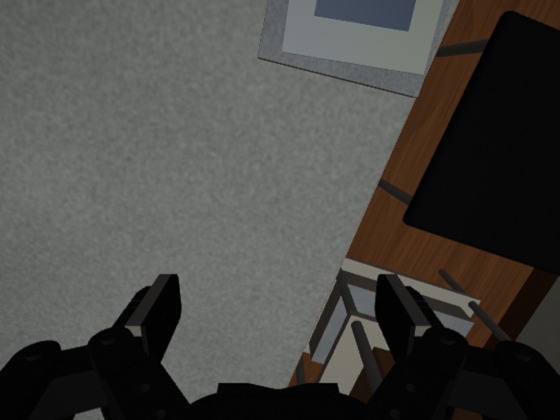

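The move was refused because every key must be present in each row. The picture shows only the start pose.

Emit:
drive_tool:
  increments:
    - {"claw":0.085,"dx":0.0497,"dy":-0.0241,"dz":0,"wx":0,"wy":0,"wz":0}
    - {"claw":0.085,"dx":0.0497,"dy":-0.0241,"dz":0,"wx":0,"wy":0,"wz":0}
    - {"claw":0.085,"dx":0.0497,"dy":-0.0241,"dz":0,"wx":0,"wy":0,"wz":0}
    - {"claw":0.085,"dx":0.0497,"dy":-0.0241,"dz":0,"wx":0,"wy":0,"wz":0}
    - {"claw":0.085,"dx":0.0497,"dy":-0.0241,"dz":0,"wx":0,"wy":0,"wz":0}
    - {"claw":0.085,"dx":0.0497,"dy":-0.0241,"dz":0,"wx":0,"wy":0,"wz":0}
    - {"claw":0.085,"dx":0.0497,"dy":-0.0241,"dz":0,"wx":0,"wy":0,"wz":0}
    - {"claw":0.085,"dx":0.0497,"dy":-0.0241,"dz":0,"wx":0,"wy":0,"wz":0}
    - {"claw":0.085,"dx":0.0497,"dy":-0.0241,"dz":0,"wx":0,"wy":0,"wz":0}
    - {"claw":0.085,"dx":0.0497,"dy":-0.0241,"dz":0,"wx":0,"wy":0,"wz":0}
    - {"claw":0.085,"dx":0,"dy":0,"dz":0,"wx":0,"wy":0,"wz":0}

```text
t: 1.52
eef_pos: [0.6139, -0.2439, 0.2557]
tool_rot: [-0.002, 0.986, 0.168, 0.001]
contact_force: [-0.5, -0.1, 0.6]
gripper_width: 0.994
grasp_force: 0.0
```

```bash
python3 - <<'E'
from h import *
p,X=cloud("wrist"); np.save("w2",X); cv2.imwrite("pics/w2.png",p[...,::-1])
print(todelta([.61,-.25,.26]),get_obs()["eef_pos"])
E
```

```text
(array([-0.0026,  0.0019, -0.0043]), np.float64(19.12), array([-4.0e-04,  1.3e-03, -1.0e+00])) [ 0.6118563 -0.2473601  0.2556875]
```

View pics/w2.png

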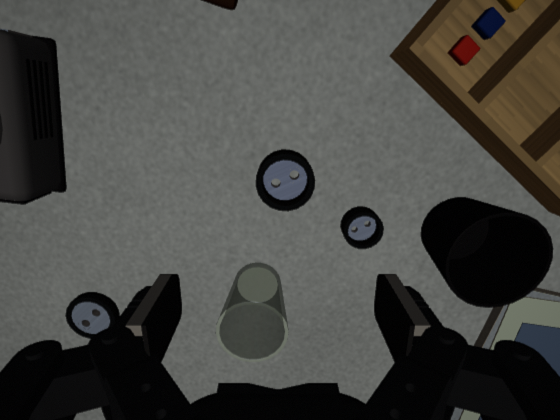

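The cradle is at (285,180), with its holes at about (275,183) and (294,175). The smaller ring is at (362,227).

```bash
cat >> h.py <<'E'
def ray(uv,z,o=None,n="wrist"):
    "pixels -> world points on plane z"
    c=calibration(n);K=np.array(c["intrinsics"]);uv=np.atleast_2d(uv)
    d=np.c_[(uv-K[:2,2])/K[0,0],np.ones(len(uv))]
    if n=="wrist":
        o=o or get_obs();q=o["tool_rot"];R=Ro.from_quat([q[1],q[2],q[3],q[0]]).as_matrix();M=np.array(c["mount"])
        d=d@M[:3,:3].T@R.T;p=R@M[:3,3]+o["eef_pos"]
    else:
        R=np.array(c["R"]);d=d@R;p=-R.T@np.array(c["t"])
    return p+d*((z-p[2])/d[:,2])[:,None]
E
python3 - <<'E'
from h import *
g=cv2.imread("pics/w2.png"); X=np.load("w2.npy")
gray=g.max(2)
x0,y0=250,145; c=gray[y0:y0+70,x0:x0+70]
m=(c<45).astype(np.uint8); cs,_=cv2.findContours(m,cv2.RETR_EXTERNAL,cv2.CHAIN_APPROX_NONE)
k=max(cs,key=cv2.contourArea); e=cv2.fitEllipse(k); print("outer",e)
ctr=np.array(e[0])+[x0,y0]
for z in(.0,.032,.016): print(z,ray(ctr,z).round(4))
P=X[y0:y0+70,x0:x0+70].reshape(-1,3); r=P[(P[:,2]>.027)&(P[:,2]<.04)]
print("rim",len(r),r.mean(0),((r.max(0)+r.min(0))/2).round(4),np.ptp(r,axis=0).round(3))
(cc)=g[y0:y0+70,x0:x0+70].astype(int); mm=np.zeros_like(m);cv2.circle(mm,(35,35),20,1,-1)
d=((cc[...,0]-cc[...,2])<20)&(gray[y0:y0+70,x0:x0+70]>70)&(mm>0)
n,l,s,ce=cv2.connectedComponentsWithStats(d.astype(np.uint8))
for i in range(1,n):
    if s[i,4]>15: print(s[i,4],ce[i]+[x0,y0],ray(ce[i]+[x0,y0],.012).round(4))
E
```

```text
outer ((34.75051498413086, 35.03353500366211), (58.0262565612793, 60.28493118286133), 177.06961059570312)
0.0 [[ 0.6062 -0.2579  0.    ]]
0.032 [[ 0.6132 -0.2547  0.032 ]]
0.016 [[ 0.6097 -0.2563  0.016 ]]
rim 1158 [ 0.61382298 -0.25167327  0.03184076] [ 0.6128 -0.252   0.0307] [0.061 0.061 0.007]
65 [293.56923077 173.15384615] [[ 0.6192 -0.2632  0.012 ]]
59 [275.52542373 181.01694915] [[ 0.6045 -0.2475  0.012 ]]
```

Emit:
drive_tool:
  increments:
    - {"claw":0.085,"dx":-0.0015,"dy":0.0043,"dz":0.03,"wx":0,"wy":0,"wz":0}
    - {"claw":0.085,"dx":0,"dy":0,"dz":0.05,"wx":0,"wy":0,"wz":0}
    - {"claw":0.085,"dx":0,"dy":0,"dz":0.05,"wx":0,"wy":0,"wz":0}
    - {"claw":0.085,"dx":0,"dy":0,"dz":0.035,"wx":0,"wy":0,"wz":0}
    - {"claw":0.085,"dx":0,"dy":0,"dz":0.02,"wx":0,"wy":0,"wz":0}
    - {"claw":0.085,"dx":0,"dy":0,"dz":0,"wx":0,"wy":0,"wz":0}

```text
t: 2.33
eef_pos: [0.6093, -0.2555, 0.0702]
tool_rot: [-0.0, 0.987, 0.163, -0.001]
contact_force: [0.7, 0.2, -0.7]
gripper_width: 0.997
grasp_force: 0.0
```

```bash
python3 - <<'E'
from h import *
print(todelta([.612,-.252,.032]),get_obs()["eef_pos"])
p,X=cloud("wrist"); np.save("w3",X); cv2.imwrite("pics/w3.png",p[...,::-1])
X=np.load("top.npy");v,u,r=211,275,34
P=X[v-r:v+r,u-r:u+r].reshape(-1,3);P=P[~np.isnan(P[:,0])];P=P[(P[:,2]>.066)&(P[:,2]<.08)]
print(cv2.minAreaRect(P[:,:2].astype(np.float32)*1000))
E
```

```text
(array([ 0.0038, -0.0024,  0.0382]), np.float64(18.78), array([-2.5e-03,  4.0e-04, -1.0e+00])) [ 0.60925965 -0.2554821   0.07021629]
((578.8787841796875, 47.734615325927734), (149.2637481689453, 118.23107147216797), 12.192790985107422)
```

View pics/w3.png

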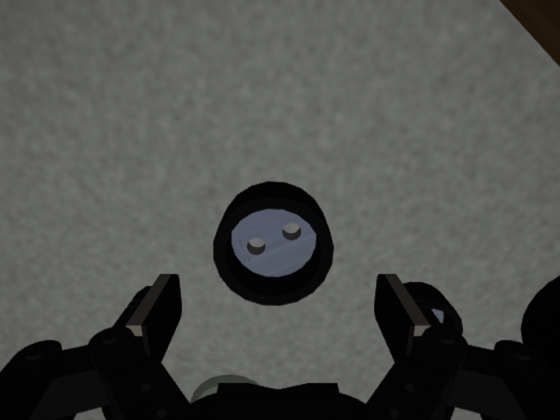

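The cradle sits at (273,243) between the open fingers, slightly left of the tool's centreline. From the top view, the mixer rectangle is 149×118 mm with yaw 12.2°.

```bash
cat >> h.py <<'E'
def circ(P):
    A=np.c_[2*P[:,:2],np.ones(len(P))]; s=np.linalg.lstsq(A,(P[:,:2]**2).sum(1),rcond=None)[0]
    return s[:2],np.sqrt(s[2]+s[:2]@s[:2])
E
python3 - <<'E'
from h import *
X=np.load("w3.npy"); P=X[170:315,200:345].reshape(-1,3); r=P[np.abs(P[:,2]-.032)<.003]
print(len(r),((r.max(0)+r.min(0))/2).round(4),np.ptp(r,axis=0).round(3),r[:,2].mean())
h=cv2.convexHull(r[:,:2].astype(np.float32))[:,0]; print(cv2.minEnclosingCircle(h))
a=ray([[256,246],[291,231]],.012); print(a.round(4),a.mean(0),np.degrees(np.arctan2(*(a[1]-a[0])[[1,0]])))
c=cv2.minEnclosingCircle(h)[0]
print(todelta([c[0],c[1],.030]),get_obs()["eef_pos"])
E
```

```text
4484 [ 0.613  -0.2516  0.0316] [0.062 0.061 0.005] 0.03192059757394826
((0.6130267977714539, -0.2519649565219879), 0.03121989034116268)
[[ 0.606  -0.2443  0.012 ]
 [ 0.6211 -0.2601  0.012 ]] [ 0.61358195 -0.25218976  0.012     ] -46.36937009363633
(array([ 0.0036, -0.0026,  0.0417]), np.float64(18.79), array([ 1.e-04, -3.e-04, -1.e+00])) [ 0.61045451 -0.25554999  0.07172007]
```

Emit:
drive_tool:
  increments:
    - {"claw":0.085,"dx":0.0036,"dy":-0.0026,"dz":0.0,"wx":0,"wy":0,"wz":0}
    - {"claw":0.085,"dx":0,"dy":0,"dz":0.02,"wx":0,"wy":0,"wz":0}
    - {"claw":0.085,"dx":0,"dy":0,"dz":0.018,"wx":0,"wy":0,"wz":0}
    - {"claw":0.085,"dx":0,"dy":0,"dz":0,"wx":0,"wy":0,"wz":0}
    - {"claw":0.085,"dx":0,"dy":0,"dz":0,"wx":0,"wy":0,"wz":0}

```text
t: 3.0
eef_pos: [0.613, -0.2513, 0.033]
tool_rot: [-0.0, 0.987, 0.164, -0.0]
contact_force: [-0.2, 0.4, -0.9]
gripper_width: 0.997
grasp_force: 0.0
```

Emit:
drive_tool:
  increments:
    - {"claw":0.05,"dx":0,"dy":0,"dz":0,"wx":0,"wy":0,"wz":0}
    - {"claw":0.05,"dx":0,"dy":0,"dz":0,"wx":0,"wy":0,"wz":0}
    - {"claw":0.05,"dx":0,"dy":0,"dz":0,"wx":0,"wy":0,"wz":0}
    - {"claw":0.05,"dx":0,"dy":0,"dz":0,"wx":0,"wy":0,"wz":0}
    - {"claw":0.05,"dx":0,"dy":0,"dz":0,"wx":0,"wy":0,"wz":0}
    - {"claw":0.05,"dx":0,"dy":0,"dz":0,"wx":0,"wy":0,"wz":0}
  newtons: 40

```text
t: 3.75
eef_pos: [0.6137, -0.2515, 0.0344]
tool_rot: [0.0, 0.987, 0.164, 0.001]
contact_force: [-1.6, 0.3, 5.4]
gripper_width: 0.71
grasp_force: 43.9
```

Emit:
drive_tool:
  increments:
    - {"claw":0.05,"dx":0,"dy":0,"dz":-0.03,"wx":0,"wy":0,"wz":0}
    - {"claw":0.05,"dx":0,"dy":0,"dz":-0.05,"wx":0,"wy":0,"wz":0}
    - {"claw":0.05,"dx":0,"dy":0,"dz":-0.05,"wx":0,"wy":0,"wz":7.85}
    - {"claw":0.05,"dx":0,"dy":0,"dz":-0.05,"wx":0,"wy":0,"wz":7.85}
    - {"claw":0.05,"dx":0,"dy":0,"dz":-0.04,"wx":0,"wy":0,"wz":7.85}
    - {"claw":0.05,"dx":0,"dy":0,"dz":0,"wx":0,"wy":0,"wz":7.85}
    - {"claw":0.05,"dx":-0.0214,"dy":-0.0406,"dz":0,"wx":0,"wy":0,"wz":0}
    - {"claw":0.05,"dx":-0.0214,"dy":-0.0406,"dz":0,"wx":0,"wy":0,"wz":0}
    - {"claw":0.05,"dx":-0.0214,"dy":-0.0406,"dz":0,"wx":0,"wy":0,"wz":0}
    - {"claw":0.05,"dx":-0.0214,"dy":-0.0406,"dz":0,"wx":0,"wy":0,"wz":0}
    - {"claw":0.05,"dx":-0.0214,"dy":-0.0406,"dz":0,"wx":0,"wy":0,"wz":0}
    - {"claw":0.05,"dx":-0.0214,"dy":-0.0406,"dz":0,"wx":0,"wy":0,"wz":0}
    - {"claw":0.05,"dx":-0.0214,"dy":-0.0406,"dz":0,"wx":0,"wy":0,"wz":0}
    - {"claw":0.05,"dx":0,"dy":0,"dz":0,"wx":0,"wy":0,"wz":0}
    - {"claw":0.05,"dx":0,"dy":0,"dz":0,"wx":0,"wy":0,"wz":0}
    - {"claw":0.05,"dx":0,"dy":0,"dz":0,"wx":0,"wy":0,"wz":0}

```text
t: 5.75
eef_pos: [0.5289, 0.0572, 0.2532]
tool_rot: [0.0, 0.994, -0.111, -0.0]
contact_force: [-0.4, 0.1, -1.1]
gripper_width: 0.702
grasp_force: 44.1
```

```bash
python3 - <<'E'
from h import *
import pickle
pickle.dump(get_obs(),open("o4","wb"))
p,X=cloud("wrist"); np.save("w4",X); cv2.imwrite("pics/w4.png",p[...,::-1])
print(todelta([.58,.048,.2]),get_obs()["eef_pos"])
E
```

```text
(array([ 0.0519, -0.0022,  0.0532]), np.float64(-12.7), array([-1.e-04, -5.e-04, -1.e+00])) [0.52890389 0.05725186 0.25317987]
```

View pics/w4.png

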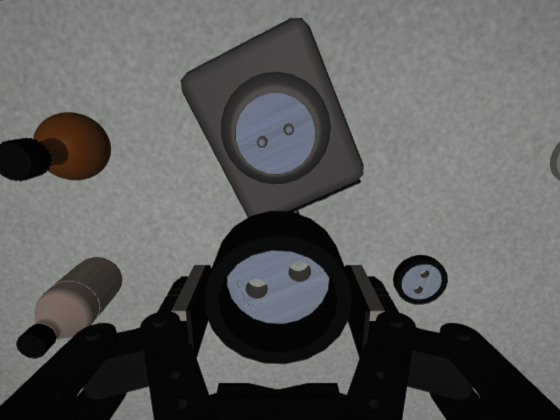

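The held cradle is in view with holes at about (257,288) and (300,271). The pegs stand on the plate at (262,142) and (289,129).

```bash
python3 - <<'E'
from h import *
import pickle
o=pickle.load(open("o4","rb")); q=o["tool_rot"]; R=Ro.from_quat([q[1],q[2],q[3],q[0]]).as_matrix(); T=lambda P:(P-o["eef_pos"])@R
X=T(np.load("w4.npy").reshape(-1,3)).reshape(420,560,3); W=np.load("w4.npy")
im=cv2.imread("pics/w4.png")
# plate
P=W[80:185,220:330].reshape(-1,3); pl=P[np.abs(P[:,2]-.106)<.004]; c,r=cv2.minEnclosingCircle(cv2.convexHull(pl[:,:2].astype(np.float32)))
print("plate",c,r,"mean z",np.median(pl[:,2]), "tool",T(np.array([[c[0],c[1],.106]])).round(4), "mean",T(pl.mean(0)[None]).round(4))
def fine(u,v,s):
    cv2.imwrite
# peg tips from depth
for n,(u,v) in {"a":(262,142),"b":(289,129)}.items():
    w=X[v-9:v+9,u-9:u+9].reshape(-1,3); Wz=W[v-9:v+9,u-9:u+9].reshape(-1,3); s=Wz[:,2]>.1125
    print("peg",n,s.sum(),w[s].mean(0).round(4) if s.any() else "",Wz[:,2].max(), T(ray([u,v],.117,o)).round(4))
rim=X[205:365,200:355].reshape(-1,3); s=(rim[:,2]<.006)&(rim[:,2]>-.004)
print("rim z",np.median(rim[s][:,2]), cv2.minEnclosingCircle(cv2.convexHull(rim[s][:,:2].astype(np.float32))))
fl=X[262:300,265:290].reshape(-1,3); print("floor z",np.nanmedian(fl[:,2]))
cr=np.hstack([cv2.resize(im[115:155,245:305],None,fx=6,fy=6,interpolation=cv2.INTER_CUBIC),cv2.resize(im[250:310,230:320],(360,240),interpolation=cv2.INTER_CUBIC)])
cv2.imwrite("pics/w4c.png",cr)
E
```

```text
plate (0.580743670463562, 0.046809859573841095) 0.031015638262033463 mean z 0.10632914539074456 tool [[ 0.0528 -0.0014  0.1472]] mean [[ 0.054  -0.0015  0.1468]]
peg a 88 [ 0.0486 -0.0113  0.1372] nan [[ 0.0488 -0.011   0.1362]]
peg b 92 [0.0579 0.0084 0.1372] nan [[0.0582 0.0088 0.1362]]
rim z 0.0023529578498139615 ((0.0009658182389102876, 0.00015411005006171763), 0.033050332218408585)
floor z 0.022101859846989924
```

View pics/w4c.png

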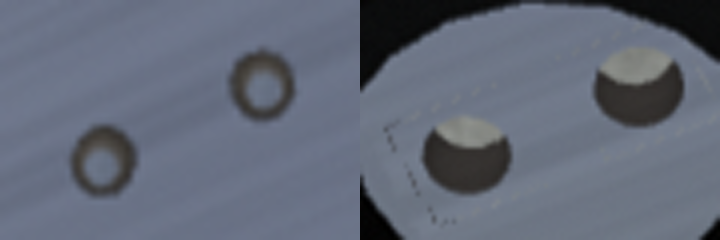

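The peg tips are at (261.8,142.8) and (288.8,130.0). The hole centres are at (256.8,288.8) and (299.8,271.8).

```bash
python3 - <<'E'
from h import *
import pickle
o=pickle.load(open("o4","rb")); q=o["tool_rot"]; R=Ro.from_quat([q[1],q[2],q[3],q[0]]).as_matrix(); T=lambda P:(P-o["eef_pos"])@R
zf=o["eef_pos"][2]-.022
p=T(ray([[261.8,142.8],[288.8,130]],.117,o)); h=T(ray([[256.75,288.75],[299.75,271.75]],zf,o))
for n,a in(("peg",p),("hole",h)):
    d=a[1]-a[0]; print(n,a.round(4).tolist(),"mid",a.mean(0).round(4),"len",np.linalg.norm(d[:2]).round(4),"ang",np.degrees(np.arctan2(d[0],d[1])).round(2))
E
```

```text
peg [[0.0482, -0.0112, 0.1362], [0.0574, 0.0087, 0.1362]] mid [ 0.0528 -0.0012  0.1362] len 0.0219 ang 24.94
hole [[-0.0051, -0.0095, 0.022], [0.0038, 0.0106, 0.022]] mid [-0.0007  0.0006  0.022 ] len 0.0219 ang 24.04
```

Emit:
drive_tool:
  increments:
    - {"claw":0.05,"dx":0.0267,"dy":-0.0009,"dz":0,"wx":0,"wy":0,"wz":-0.9}
    - {"claw":0.05,"dx":0.0266,"dy":-0.0008,"dz":0.02,"wx":0,"wy":0,"wz":0}
    - {"claw":0.05,"dx":0,"dy":0,"dz":0.03,"wx":0,"wy":0,"wz":0}
    - {"claw":0.05,"dx":0,"dy":0,"dz":0.03,"wx":0,"wy":0,"wz":0}
    - {"claw":0.05,"dx":0,"dy":0,"dz":0.016,"wx":0,"wy":0,"wz":0}
    - {"claw":0.05,"dx":0,"dy":0,"dz":0,"wx":0,"wy":0,"wz":0}
    - {"claw":0.05,"dx":0,"dy":0,"dz":0,"wx":0,"wy":0,"wz":0}
    - {"claw":0.05,"dx":0,"dy":0,"dz":0,"wx":0,"wy":0,"wz":0}

```text
t: 6.8
eef_pos: [0.582, 0.0493, 0.1586]
tool_rot: [-0.0, 0.995, -0.102, 0.001]
contact_force: [-0.9, -0.6, -0.5]
gripper_width: 0.708
grasp_force: 44.1
```

```bash
python3 - <<'E'
from h import *
import pickle
o=pickle.load(open("o4","rb")); q=o["tool_rot"]; R=Ro.from_quat([q[1],q[2],q[3],q[0]]).as_matrix()
t=R@np.array([.0533,-.0017,0])+o["eef_pos"]; t[2]=.157
o=get_obs();print(t,o["eef_pos"],o["contact_force"],todelta(t))
E
```

```text
[0.58127414 0.04710309 0.157     ] [0.58196199 0.04932069 0.15861103] [-0.9199861  -0.64027945 -0.46086565] (array([-0.0002,  0.0023,  0.0016]), np.float64(-11.67), array([ 2.3e-03,  3.0e-04, -1.0e+00]))
```

Emit:
drive_tool:
  increments:
    - {"claw":0.05,"dx":0,"dy":0,"dz":0,"wx":0,"wy":0,"wz":0}
    - {"claw":0.05,"dx":0,"dy":0,"dz":0,"wx":0,"wy":0,"wz":0}

```text
t: 7.05
eef_pos: [0.5813, 0.0493, 0.1577]
tool_rot: [-0.0, 0.995, -0.102, 0.0]
contact_force: [0.1, 0.3, -1.0]
gripper_width: 0.698
grasp_force: 44.1
```

```bash
python3 - <<'E'
from h import *
print(todelta([.5813,.0471,.157]))
p,X=cloud("wrist");print(todelta([.5813,.0471,.157]))
p,X=cloud("wrist");print(todelta([.5813,.0471,.157]),abs(get_obs()["joint_vel"]).max())
E
```

```text
(array([0.0005, 0.0021, 0.0007]), np.float64(-11.66), array([ 6.e-04,  1.e-04, -1.e+00]))
(array([0.0005, 0.0021, 0.0006]), np.float64(-11.66), array([ 5.e-04,  0.e+00, -1.e+00]))
(array([0.0005, 0.0021, 0.0005]), np.float64(-11.66), array([ 4.e-04,  0.e+00, -1.e+00])) 0.0031859947679594943
```

Emit:
drive_tool:
  increments:
    - {"claw":0.05,"dx":0.0005,"dy":0.0021,"dz":0,"wx":0,"wy":0,"wz":0}
    - {"claw":0.05,"dx":0,"dy":0,"dz":0,"wx":0,"wy":0,"wz":0}
    - {"claw":0.05,"dx":0,"dy":0,"dz":0.004,"wx":0,"wy":0,"wz":0}
    - {"claw":0.05,"dx":0,"dy":0,"dz":0.004,"wx":0,"wy":0,"wz":0}
    - {"claw":0.05,"dx":0,"dy":0,"dz":0.002,"wx":0,"wy":0,"wz":0}
    - {"claw":0.05,"dx":0,"dy":0,"dz":0,"wx":0,"wy":0,"wz":0}
    - {"claw":0.05,"dx":0,"dy":0,"dz":0,"wx":0,"wy":0,"wz":0}

```text
t: 8.02
eef_pos: [0.5813, 0.0471, 0.1474]
tool_rot: [0.0, 0.995, -0.102, 0.0]
contact_force: [0.5, 0.0, -0.6]
gripper_width: 0.704
grasp_force: 44.1
```

Emit:
drive_tool:
  increments:
    - {"claw":0.05,"dx":0,"dy":0,"dz":0.003,"wx":0,"wy":0,"wz":0}
    - {"claw":0.05,"dx":0,"dy":0,"dz":0.002,"wx":0,"wy":0,"wz":0}
    - {"claw":0.05,"dx":0,"dy":0,"dz":0.001,"wx":0,"wy":0,"wz":0}
    - {"claw":0.05,"dx":0,"dy":0,"dz":0.001,"wx":0,"wy":0,"wz":0}
    - {"claw":0.05,"dx":0,"dy":0,"dz":0,"wx":0,"wy":0,"wz":0}

```text
t: 8.65
eef_pos: [0.5812, 0.0471, 0.1404]
tool_rot: [0.0, 0.995, -0.102, 0.0]
contact_force: [0.5, 0.6, 0.2]
gripper_width: 0.707
grasp_force: 44.1
```

Emit:
drive_tool:
  increments:
    - {"claw":0.05,"dx":0,"dy":0,"dz":0.001,"wx":0,"wy":0,"wz":0}
    - {"claw":0.05,"dx":0,"dy":0,"dz":0.0,"wx":0,"wy":0,"wz":0}
    - {"claw":0.05,"dx":0,"dy":0,"dz":0,"wx":0,"wy":0,"wz":0}

```text
t: 9.02
eef_pos: [0.5813, 0.0471, 0.14]
tool_rot: [-0.0, 0.995, -0.102, 0.0]
contact_force: [-2.1, -0.3, 6.4]
gripper_width: 0.705
grasp_force: 44.7
```

Emit:
drive_tool:
  increments:
    - {"claw":0.085,"dx":0,"dy":0,"dz":0,"wx":0,"wy":0,"wz":0}
    - {"claw":0.085,"dx":0,"dy":0,"dz":0,"wx":0,"wy":0,"wz":0}
    - {"claw":0.085,"dx":0,"dy":0,"dz":0,"wx":0,"wy":0,"wz":0}
    - {"claw":0.085,"dx":0,"dy":0,"dz":0,"wx":0,"wy":0,"wz":0}
    - {"claw":0.085,"dx":0,"dy":0,"dz":-0.02,"wx":0,"wy":0,"wz":0}
    - {"claw":0.085,"dx":0,"dy":0,"dz":-0.05,"wx":0,"wy":0,"wz":0}
    - {"claw":0.085,"dx":0,"dy":0,"dz":-0.05,"wx":0,"wy":0,"wz":0}
    - {"claw":0.085,"dx":0,"dy":0,"dz":-0.04,"wx":0,"wy":0,"wz":0}
    - {"claw":0.085,"dx":0,"dy":0,"dz":0,"wx":0,"wy":0,"wz":0}
    - {"claw":0.085,"dx":0,"dy":0,"dz":0,"wx":0,"wy":0,"wz":0}
    - {"claw":0.085,"dx":0,"dy":0,"dz":0,"wx":0,"wy":0,"wz":0}

```text
t: 10.4
eef_pos: [0.5804, 0.0469, 0.2977]
tool_rot: [0.0, 0.995, -0.102, -0.001]
contact_force: [-0.6, -0.3, 0.2]
gripper_width: 0.996
grasp_force: 0.0
```

```bash
python3 - <<'E'
from h import *
o=get_obs()
p,X=cloud("wrist"); np.save("w5",X); cv2.imwrite("pics/w5.png",p[...,::-1])
W=X.reshape(-1,3); W=W[np.hypot(W[:,0]-.581,W[:,1]-.047)<.04]; r=W[(W[:,2]>.130)&(W[:,2]<.146)]
print(len(r),"rim z",np.percentile(r[:,2],[5,50,95]),cv2.minEnclosingCircle(cv2.convexHull(r[:,:2].astype(np.float32))))
A=np.c_[r[:,:2]-r[:,:2].mean(0),np.ones(len(r))]; print("tilt",np.linalg.lstsq(A,r[:,2],rcond=None)[0])
print(o["eef_pos"],todelta([.606,.2455,.27]))
W=X.reshape(-1,3); f=W[np.hypot(W[:,0]-.606,W[:,1]-.2455)<.05]; f=f[f[:,2]>.108]; print(len(f),f.min(0) if len(f) else 0,f.max(0) if len(f) else 0)
E
```

```text
1799 rim z [0.13250843 0.13801792 0.13930925] ((0.5807927846908569, 0.04680395871400833), 0.031047984957695007)
tilt [0.00686384 0.00038461 0.13747923]
[0.58041381 0.04694954 0.29770419] (array([-0.0151, -0.1997,  0.0277]), np.float64(-11.66), array([-2.6e-03, -5.0e-04, -1.0e+00]))
956 [0.59051871 0.2293603  0.10805421] [0.62200118 0.25981075 0.11800278]
```

View pics/w5.png

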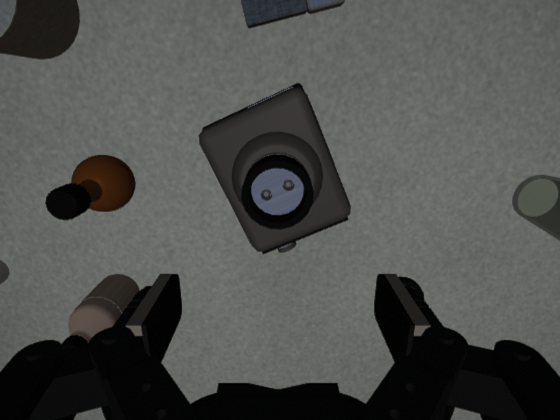

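The cradle is fully home: its rim is level at z = 0.138 and the peg tips show in both holes at (266,194) and (289,185). The flask is at (100,185).

Emit:
drive_tool:
  increments:
    - {"claw":0.085,"dx":-0.0038,"dy":-0.0498,"dz":0,"wx":0,"wy":0,"wz":0}
    - {"claw":0.085,"dx":-0.0038,"dy":-0.0498,"dz":0,"wx":0,"wy":0,"wz":0}
    - {"claw":0.085,"dx":-0.0038,"dy":-0.0498,"dz":0.02,"wx":0,"wy":0,"wz":0}
    - {"claw":0.085,"dx":-0.0038,"dy":-0.0498,"dz":0.03,"wx":0,"wy":0,"wz":0}
    - {"claw":0.085,"dx":0,"dy":0,"dz":0,"wx":0,"wy":0,"wz":0}
    - {"claw":0.085,"dx":0,"dy":0,"dz":0,"wx":0,"wy":0,"wz":0}
    - {"claw":0.085,"dx":0,"dy":0,"dz":0,"wx":0,"wy":0,"wz":0}

```text
t: 11.32
eef_pos: [0.6073, 0.2435, 0.2497]
tool_rot: [0.0, 0.995, -0.103, 0.0]
contact_force: [0.2, -0.3, -0.0]
gripper_width: 0.994
grasp_force: 0.0
```

```bash
python3 - <<'E'
from h import *
p,X=cloud("wrist"); W=X.reshape(-1,3); f=W[np.hypot(W[:,0]-.606,W[:,1]-.2455)<.04]; f=f[f[:,2]>.1125]
c,r=cv2.minEnclosingCircle(cv2.convexHull(f[:,:2].astype(np.float32))); print(len(f),c,r,np.median(f[:,2]),f.mean(0))
print(get_obs()["eef_pos"],todelta([*c,.110]))
E
```

```text
13251 (0.6161748170852661, 0.24449029564857483) 0.038632556796073914 0.305714032830593 [0.62005862 0.24329636 0.28993479]
[0.60727325 0.24356038 0.24997358] (array([ 0.0084, -0.0027,  0.14  ]), np.float64(-11.8), array([ 1.1e-03, -3.0e-04, -1.0e+00]))
```

Gripper points got into that measurement, so I repeat it with an upper height limit.

```bash
python3 - <<'E'
from h import *
p,X=cloud("wrist"); W=X.reshape(-1,3); f=W[np.hypot(W[:,0]-.606,W[:,1]-.2455)<.03]; f=f[(f[:,2]>.1125)&(f[:,2]<.122)]
c,r=cv2.minEnclosingCircle(cv2.convexHull(f[:,:2].astype(np.float32))); print(len(f),c,r,np.median(f[:,2]),f.mean(0))
print(get_obs()["eef_pos"],todelta([*c,.110]))
E
```

```text
1123 (0.6062609553337097, 0.24548260867595673) 0.01591741293668747 0.11625401560420859 [0.60717249 0.24522999 0.11611902]
[0.60721282 0.24378089 0.25004416] (array([-0.0015, -0.0015,  0.14  ]), np.float64(-11.79), array([ 1.2e-03, -1.0e-04, -1.0e+00]))
```

Emit:
drive_tool:
  increments:
    - {"claw":0.085,"dx":-0.001,"dy":-0.0016,"dz":0.03,"wx":0,"wy":0,"wz":0}
    - {"claw":0.085,"dx":0,"dy":0,"dz":0.04,"wx":0,"wy":0,"wz":0}
    - {"claw":0.085,"dx":0,"dy":0,"dz":0.04,"wx":0,"wy":0,"wz":0}
    - {"claw":0.085,"dx":0,"dy":0,"dz":0.02,"wx":0,"wy":0,"wz":0}
    - {"claw":0.085,"dx":0,"dy":0,"dz":0.01,"wx":0,"wy":0,"wz":0}
    - {"claw":0.085,"dx":0,"dy":0,"dz":0,"wx":0,"wy":0,"wz":0}
    - {"claw":0.085,"dx":0,"dy":0,"dz":0,"wx":0,"wy":0,"wz":0}
    - {"claw":0.085,"dx":0,"dy":0,"dz":0,"wx":0,"wy":0,"wz":0}

```text
t: 12.42
eef_pos: [0.6066, 0.2474, 0.1105]
tool_rot: [-0.001, 0.995, -0.102, 0.001]
contact_force: [-0.6, 0.2, -0.3]
gripper_width: 0.996
grasp_force: 0.0
```

```bash
python3 - <<'E'
from h import *
print(get_obs()["eef_pos"],todelta([.6067,.2455,.110]))
E
```

```text
[0.60660538 0.24735008 0.11054282] (array([0.0005, 0.0018, 0.0005]), np.float64(-11.66), array([ 1.8e-03,  8.0e-04, -1.0e+00]))
```

Emit:
drive_tool:
  increments:
    - {"claw":0.085,"dx":0.0005,"dy":0.0018,"dz":0,"wx":0,"wy":0,"wz":0}
    - {"claw":0.06,"dx":0,"dy":0,"dz":0,"wx":0,"wy":0,"wz":0}
    - {"claw":0.045,"dx":0,"dy":0,"dz":0,"wx":0,"wy":0,"wz":0}
    - {"claw":0.035,"dx":0,"dy":0,"dz":0,"wx":0,"wy":0,"wz":0}
    - {"claw":0.03,"dx":0,"dy":0,"dz":0,"wx":0,"wy":0,"wz":0}
    - {"claw":0.02,"dx":0,"dy":0,"dz":0,"wx":0,"wy":0,"wz":0}
    - {"claw":0.02,"dx":0,"dy":0,"dz":0,"wx":0,"wy":0,"wz":0}
    - {"claw":0.02,"dx":0,"dy":0,"dz":0,"wx":0,"wy":0,"wz":0}
    - {"claw":0.02,"dx":0,"dy":0,"dz":0,"wx":0,"wy":0,"wz":0}
  newtons: 60

```text
t: 13.55
eef_pos: [0.6062, 0.2454, 0.1095]
tool_rot: [-0.0, 0.995, -0.102, 0.0]
contact_force: [0.3, 1.4, 1.8]
gripper_width: 0.329
grasp_force: 59.2
```

```bash
python3 - <<'E'
from h import *
print(get_obs()["eef_pos"],todelta([.6067,.2455,.110]))
E
```

```text
[0.60621749 0.24544397 0.10951274] (array([ 0.0005, -0.0002, -0.0005]), np.float64(-11.66), array([ 5.e-04,  5.e-04, -1.e+00]))
```

Emit:
drive_tool:
  increments:
    - {"claw":0.02,"dx":0,"dy":0,"dz":-0.03,"wx":0,"wy":0,"wz":0}
    - {"claw":0.02,"dx":0,"dy":0,"dz":-0.05,"wx":0,"wy":0,"wz":0}
    - {"claw":0.02,"dx":0,"dy":0,"dz":-0.05,"wx":0,"wy":0,"wz":0}
    - {"claw":0.02,"dx":0,"dy":0,"dz":-0.05,"wx":0,"wy":0,"wz":0}
    - {"claw":0.02,"dx":0.003,"dy":0.03,"dz":0,"wx":0,"wy":0,"wz":0}
    - {"claw":0.02,"dx":0.003,"dy":0.045,"dz":0,"wx":0,"wy":0,"wz":0}
    - {"claw":0.02,"dx":0.003,"dy":0.05,"dz":0,"wx":0,"wy":0,"wz":0}
    - {"claw":0.02,"dx":0.003,"dy":0.045,"dz":0,"wx":0,"wy":0,"wz":0}
    - {"claw":0.02,"dx":0.003,"dy":0.03,"dz":0,"wx":0,"wy":0,"wz":0}
    - {"claw":0.02,"dx":0,"dy":0,"dz":0,"wx":0,"wy":0,"wz":0}
    - {"claw":0.02,"dx":0,"dy":0,"dz":0,"wx":0,"wy":0,"wz":0}
    - {"claw":0.02,"dx":0,"dy":0,"dz":0,"wx":0,"wy":0,"wz":0}
    - {"claw":0.02,"dx":0,"dy":0,"dz":0,"wx":0,"wy":0,"wz":0}

```text
t: 15.18
eef_pos: [0.5803, 0.0474, 0.2891]
tool_rot: [-0.0, 0.995, -0.101, -0.0]
contact_force: [-0.8, 0.1, -1.7]
gripper_width: 0.329
grasp_force: 59.6
```

```bash
python3 - <<'E'
from h import *
print(get_obs()["eef_pos"],todelta([.5803,.0468,.24]),get_obs()["contact_force"])
p,X=cloud("side"); cv2.imwrite("pics/s6.png",cv2.resize(p[100:260,190:390,::-1],(800,640))[:600])
E
```

```text
[0.58026533 0.0473654  0.28911912] (array([0.0002, 0.0006, 0.0491]), np.float64(-11.56), array([-3.e-04,  3.e-04, -1.e+00])) [-0.80159874  0.07757889 -1.73897885]
```

View pics/s6.png

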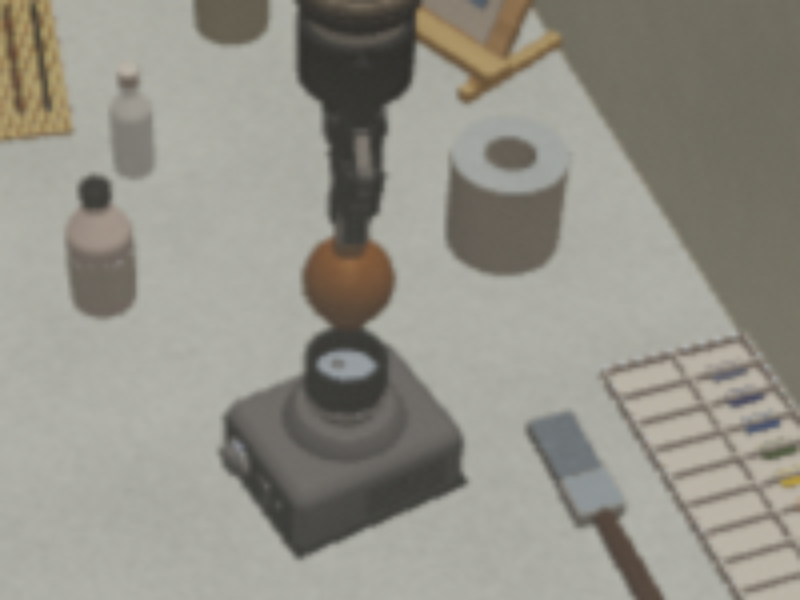

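The side view shows the flask held upright directly above the seated cradle, ready to lower.

Emit:
drive_tool:
  increments:
    - {"claw":0.02,"dx":0.0002,"dy":0.0006,"dz":0.015,"wx":0,"wy":0,"wz":0}
    - {"claw":0.02,"dx":0,"dy":0,"dz":0.015,"wx":0,"wy":0,"wz":0}
    - {"claw":0.02,"dx":0,"dy":0,"dz":0.01,"wx":0,"wy":0,"wz":0}
    - {"claw":0.02,"dx":0,"dy":0,"dz":0.006,"wx":0,"wy":0,"wz":0}
    - {"claw":0.02,"dx":0,"dy":0,"dz":0,"wx":0,"wy":0,"wz":0}
    - {"claw":0.02,"dx":0,"dy":0,"dz":0,"wx":0,"wy":0,"wz":0}

```text
t: 15.98
eef_pos: [0.5807, 0.0457, 0.2437]
tool_rot: [-0.0, 0.995, -0.102, 0.0]
contact_force: [-0.8, 0.6, -2.9]
gripper_width: 0.337
grasp_force: 59.6
```

Emit:
drive_tool:
  increments:
    - {"claw":0.02,"dx":0,"dy":0,"dz":0.0015,"wx":0,"wy":0,"wz":0}
    - {"claw":0.02,"dx":0,"dy":0,"dz":0.0015,"wx":0,"wy":0,"wz":0}
    - {"claw":0.02,"dx":0,"dy":0,"dz":0.0015,"wx":0,"wy":0,"wz":0}
    - {"claw":0.02,"dx":0,"dy":0,"dz":0.0,"wx":0,"wy":0,"wz":0}
    - {"claw":0.02,"dx":0,"dy":0,"dz":0,"wx":0,"wy":0,"wz":0}

```text
t: 16.6
eef_pos: [0.5804, 0.0456, 0.2388]
tool_rot: [-0.0, 0.995, -0.102, 0.0]
contact_force: [0.1, 0.3, -1.7]
gripper_width: 0.332
grasp_force: 59.6
```

Emit:
drive_tool:
  increments:
    - {"claw":0.02,"dx":0,"dy":0,"dz":0.001,"wx":0,"wy":0,"wz":0}
    - {"claw":0.02,"dx":0,"dy":0,"dz":0.001,"wx":0,"wy":0,"wz":0}
    - {"claw":0.02,"dx":0,"dy":0,"dz":0.001,"wx":0,"wy":0,"wz":0}
    - {"claw":0.02,"dx":0,"dy":0,"dz":0.0,"wx":0,"wy":0,"wz":0}
    - {"claw":0.02,"dx":0,"dy":0,"dz":0,"wx":0,"wy":0,"wz":0}

```text
t: 17.23
eef_pos: [0.5808, 0.046, 0.2363]
tool_rot: [-0.0, 0.995, -0.102, 0.001]
contact_force: [-0.0, 0.6, 4.6]
gripper_width: 0.334
grasp_force: 60.1
```

Emit:
drive_tool:
  increments:
    - {"claw":0.02,"dx":0,"dy":-0.0006,"dz":0.001,"wx":0,"wy":0,"wz":0}
    - {"claw":0.02,"dx":0,"dy":0,"dz":0.001,"wx":0,"wy":0,"wz":0}
    - {"claw":0.02,"dx":0,"dy":0,"dz":0.001,"wx":0,"wy":0,"wz":0}
    - {"claw":0.02,"dx":0,"dy":0,"dz":0.001,"wx":0,"wy":0,"wz":0}
    - {"claw":0.02,"dx":0,"dy":0,"dz":0.001,"wx":0,"wy":0,"wz":0}
    - {"claw":0.02,"dx":0,"dy":0,"dz":0,"wx":0,"wy":0,"wz":0}
    - {"claw":0.02,"dx":0,"dy":0,"dz":0,"wx":0,"wy":0,"wz":0}

```text
t: 18.1
eef_pos: [0.581, 0.0462, 0.2316]
tool_rot: [-0.0, 0.995, -0.102, 0.001]
contact_force: [-1.4, 1.5, 7.5]
gripper_width: 0.334
grasp_force: 60.6
```

Emit:
drive_tool:
  increments:
    - {"claw":0.02,"dx":0,"dy":0,"dz":0.001,"wx":0,"wy":0,"wz":0}
    - {"claw":0.02,"dx":0,"dy":0,"dz":0.001,"wx":0,"wy":0,"wz":0}
    - {"claw":0.02,"dx":0,"dy":0,"dz":0,"wx":0,"wy":0,"wz":0}
    - {"claw":0.02,"dx":0,"dy":0,"dz":0,"wx":0,"wy":0,"wz":0}

```text
t: 18.6
eef_pos: [0.5811, 0.0462, 0.2298]
tool_rot: [-0.0, 0.995, -0.102, 0.001]
contact_force: [-1.2, 0.3, 9.2]
gripper_width: 0.331
grasp_force: 60.8
```

Emit:
drive_tool:
  increments:
    - {"claw":0.02,"dx":0,"dy":0,"dz":0.001,"wx":0,"wy":0,"wz":0}
    - {"claw":0.02,"dx":0,"dy":0,"dz":0,"wx":0,"wy":0,"wz":0}
    - {"claw":0.02,"dx":0,"dy":0,"dz":0,"wx":0,"wy":0,"wz":0}

```text
t: 18.98
eef_pos: [0.5811, 0.0463, 0.229]
tool_rot: [-0.0, 0.995, -0.102, 0.001]
contact_force: [-2.2, 0.9, 10.0]
gripper_width: 0.332
grasp_force: 60.9
```

Emit:
drive_tool:
  increments:
    - {"claw":0.02,"dx":0,"dy":0,"dz":0.001,"wx":0,"wy":0,"wz":0}
    - {"claw":0.02,"dx":0,"dy":0,"dz":0,"wx":0,"wy":0,"wz":0}
    - {"claw":0.02,"dx":0,"dy":0,"dz":0,"wx":0,"wy":0,"wz":0}

```text
t: 19.35
eef_pos: [0.5813, 0.0464, 0.2283]
tool_rot: [-0.0, 0.995, -0.102, 0.001]
contact_force: [-2.6, 0.5, 12.3]
gripper_width: 0.331
grasp_force: 61.2
```

Emit:
drive_tool:
  increments:
    - {"claw":0.02,"dx":0,"dy":0,"dz":0.0005,"wx":0,"wy":0,"wz":0}
    - {"claw":0.02,"dx":0,"dy":0,"dz":0,"wx":0,"wy":0,"wz":0}
    - {"claw":0.02,"dx":0,"dy":0,"dz":0,"wx":0,"wy":0,"wz":0}

```text
t: 19.73
eef_pos: [0.5814, 0.0463, 0.2283]
tool_rot: [-0.0, 0.995, -0.102, 0.001]
contact_force: [-3.2, 1.1, 14.3]
gripper_width: 0.335
grasp_force: 61.4
```

Emit:
drive_tool:
  increments:
    - {"claw":0.02,"dx":0,"dy":0,"dz":0.0005,"wx":0,"wy":0,"wz":0}
    - {"claw":0.02,"dx":0,"dy":0,"dz":0,"wx":0,"wy":0,"wz":0}
    - {"claw":0.02,"dx":0,"dy":0,"dz":0,"wx":0,"wy":0,"wz":0}

```text
t: 20.1
eef_pos: [0.5816, 0.0463, 0.2282]
tool_rot: [-0.0, 0.995, -0.102, 0.002]
contact_force: [-4.0, 1.0, 17.5]
gripper_width: 0.333
grasp_force: 61.6
```

Emit:
drive_tool:
  increments:
    - {"claw":0.02,"dx":0,"dy":0,"dz":0,"wx":0,"wy":0,"wz":0}
    - {"claw":0.02,"dx":0,"dy":0,"dz":0,"wx":0,"wy":0,"wz":0}
    - {"claw":0.02,"dx":0,"dy":0,"dz":0,"wx":0,"wy":0,"wz":0}
    - {"claw":0.02,"dx":0,"dy":0,"dz":0,"wx":0,"wy":0,"wz":0}

```text
t: 20.6
eef_pos: [0.5816, 0.0463, 0.2282]
tool_rot: [-0.0, 0.995, -0.102, 0.002]
contact_force: [-3.6, 0.9, 17.8]
gripper_width: 0.335
grasp_force: 61.6
```

```bash
python3 - <<'E'
from h import *
p,X=cloud("side"); cv2.imwrite("pics/s7.png",cv2.resize(p[100:260,190:390,::-1],(750,600)))
W=X.reshape(-1,3); r=np.hypot(W[:,0]-.581,W[:,1]-.047); s=W[(r>.024)&(r<.0335)&(W[:,2]>.09)&(W[:,2]<.15)]
print(np.percentile(s[:,2],[50,90,97]),get_obs()["contact_force"])
E
```

```text
[0.11815106 0.13978484 0.14674316] [-3.96334468  1.24343619 16.25965386]
```

View pics/s7.png

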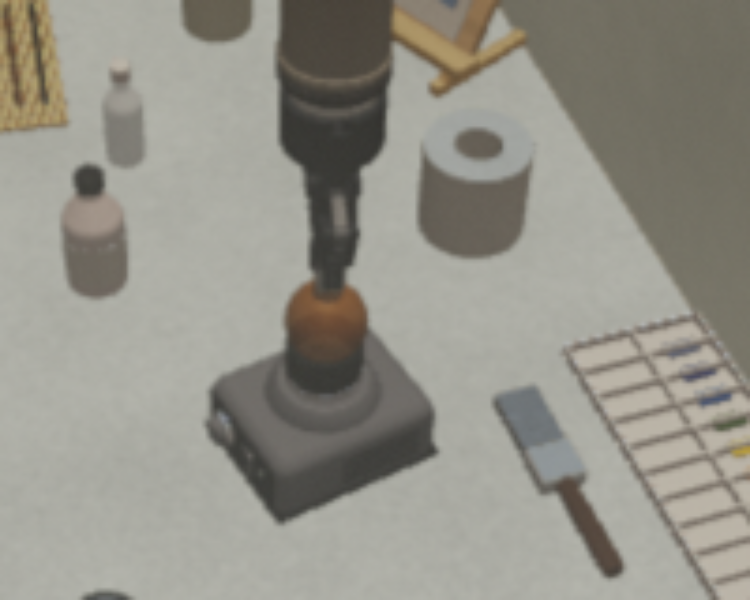

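The flask sits upright in the cradle, the plate is down on the collar, and the force is steady at about 17 N with no further travel.

```bash
python3 -c "
from station import *
print(hand_in())"
```

```text
the job is handed in; nothing more can be done
None
```

The job is handed in: the cradle sits fully home on both pegs, and the flask stands upright in it, still gripped and held down with about 17 N, with the plate at the bottom of its 8 mm travel.

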